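# Rebuild the impactor stack on the air sampler and reset its coarse flow

### The job

Reassemble the air sampler's impactor: thread the three aluminium rings from the mat onto the spindle one after another, the largest first at the bottom, then the middle-sized, then the smallest on top, each lying flat and fully down. Then reset the coarse flow by turning only the outer knob until its white line points at the index line on the box; do not turn the inner fine knob. Leave everything else on the bench where it is, and let go of everything at the end.

Things in the scene. Friction and masses are not known exactly. Their poses are not given: they have to be found in the camera images.
- large (a point): Centre (half-way up) of the largest plain aluminium impactor ring: outer diameter 62 mm, 18 mm high, with a 20 mm through hole along its z axis; both faces alike. At the start it lies flat on the dark rubber mat (3 mm thick, its top 3 mm above the bench).
- medium (a point): Centre (half-way up) of the middle-sized plain aluminium impactor ring: outer diameter 50 mm, 18 mm high, with a 20 mm through hole along its z axis; both faces alike. At the start it lies flat on the dark rubber mat (3 mm thick, its top 3 mm above the bench).
- small (a point): Centre (half-way up) of the smallest plain aluminium impactor ring: outer diameter 38 mm, 18 mm high, with a 20 mm through hole along its z axis; both faces alike. At the start it lies flat on the dark rubber mat (3 mm thick, its top 3 mm above the bench).
- seat (a point): Centre of the top face of the dark round seat (74 mm across), at the foot of the steel spindle, 66 mm above the bench. The vertical spindle is 16 mm thick and rises 64 mm above this point, its last 10 mm tapering to 6 mm. It stands on the air sampler, a fixed white box 300 x 150 x 60 mm high; this frame's x axis runs along the box towards the knobs, 150 mm away.
- knob_axis (a point): Point on the vertical axis shared by the two concentric knobs on the sampler, half-way up the outer one. Outer (coarse) knob: black, knurled, 58 mm diameter, reaching 11 mm below and above this point, a white line on its top. The fixed white index line lies on the box just outside it, on the side away from the spindle (this frame's +x), between dotted scales.
- coarse (a joint): Angle of the outer (coarse) knob, rad, positive counter-clockwise seen from above; 0 when its white line points at the index line. It starts between -1.35 and -0.6, is limited to -1.7..0.7, turns independently of the inner knob and stays where it is left (friction about 0.06 N m).
- fine (a joint): Angle of the inner (fine) knob, aluminium, 28 mm diameter, standing on the outer one from 11.5 to 31.5 mm above the knob_axis point; rad, positive counter-clockwise seen from above; it turns easily (0.015 N m).
- fine_mark (a point): End of the black line on top of the inner knob, 12 mm from its axis; it shows whether that knob was turned.
- vial_a: Bystander: glass vial, 22 mm diameter, 40 mm high; origin at its underside. Stands on the mat near the rings.
- vial_b: Bystander: amber vial, 22 mm diameter, 40 mm high; origin at its underside. Stands on the mat near the rings.
- dish: Bystander: flat round white filter dish, 60 mm diameter, 14 mm high, no hole; origin at its underside.
- wrench: Bystander: wrench lying on the bench, 150 mm long.
- reagent: Bystander: amber bottle, 56 mm diameter, 100 mm high; origin at its underside.
- screwdriver: Bystander: screwdriver lying on the bench, 170 mm long.
- carton: Bystander: cardboard carton 60 x 100 x 50 mm; origin at its underside.
Things that resemble listed ones, but are neither listed nor needed, are in the scene too. What is shaped like the part that bears small but pink is not meant.

How it is judged:
On the way, in this order (a step that is already met when the one before it is completed fails the run):
1. the largest ring lies on the seat, round the spindle (z of large in the frame of seat between 0.006 and 0.012 m and horizontal distance between large and seat below 0.006 m), for 0.2 s.
2. the middle-sized ring lies on the largest, round the spindle (all of step 1 and z of medium in the frame of seat between 0.024 and 0.03 m and horizontal distance between medium and seat below 0.006 m), for 0.2 s.
3. the smallest ring lies on top of the other two, round the spindle (all of step 2 and z of small in the frame of seat between 0.042 and 0.048 m and horizontal distance between small and seat below 0.006 m), for 0.2 s.
4. the outer knob's line points at the index line (all of step 3 and value of joint coarse between -0.13 and 0.13 rad), for 0.2 s.
At the end, for the whole second after the job is handed in: The rings are threaded on the spindle, largest at the bottom, then middle, then smallest: centres 9, 27 and 45 mm above the seat (each within 3 mm) and within 6 mm of the spindle's axis, at rest; the outer knob is at 0 within 0.13 rad and at rest (all of step 4 and linear speed of each of ring_large, ring_medium, ring_small below 0.02 m/s and velocity of joint coarse between -0.05 and 0.05 rad/s); the robot touches nothing.
It fails at once if the inner (fine) knob is turned by more than about 0.25 rad (distance of fine_mark from where it was at the start of the episode above 0.003 m).
It fails at once if a bystander is moved by more than 30 mm (distance of any of vial_a, vial_b, dish, wrench, reagent, screwdriver, carton from where it was at the start of the episode above 0.03 m).
It also fails if it takes over 72 s, if anything falls off the work surface, if the arm or the gripper's body presses on something with over 40 N, if the wrist force passes 120 N, or if a joint passes its speed limit or range.

### The arm

A 6-joint arm with a two-finger parallel gripper is mounted at the origin on the work surface. World frame = base frame: x ahead of the robot, y to its left, z up, the work surface at z = 0. Lengths are in m, angles in rad, forces in N, time in s.
With the tool pointing down it reaches from about 0.35 to 0.775 m from the base axis. Payload 7.3 kg.
Tool frame: the origin (TCP) lies at the very end of the fingers, on their centre line; the grasp point (between the pads) lies 19 mm behind it (pinch_z is the distance from the TCP to the grasp point, in m); z points along the fingers, y is the line along which they close (so a half turn about z gives the same grasp; the last joint's range is limited). The gripper opens to 92 mm and grips with 3 to 60 N. Pads are 19 mm wide; open, the fingers measure 130 mm over their backs; the gripper's body (75 mm by 190 mm) begins 47 mm behind the grasp point.
Start: joints at [1.184, 0.342, 1.524, -0, 1.275, -0.146], TCP at [0.125, 0.51, 0.227] pointing down, gripper open.
Joint ranges: [-2.53, 2.53], [-0.77, 2.02], [0.04, 2.7], [-1, 4.14], [0.28, 2.66], [-3.11, 3.11]. Speed limits (rad/s): [2.57, 2.57, 3.14, 3.14, 3.14, 3.14].

### API

Orientations are given as [roll, pitch, yaw] about the fixed x, y, z axes, in that order (R = Rz(yaw) Ry(pitch) Rx(roll)).
In Python, from cell import * gives the robot as it stands.
- The arm moves only by the tool arm_command, never from a script. Its arguments are lists of equal length, an entry for each row: "fingers": the gripper command: -1 is fully open, 1 is shut, values between are in proportion; "travel": the shift along the tool's x, y, z in m, a list of three; "dr": the turn, a rotation vector about the tool's x, y, z in degrees, a list of three. In form: {"fingers": [fingers, ...], "travel": [[x, y, z], ...], "dr": [[wx, wy, wz], ...]}. A call has 1 to 8 rows; each row is the pose to reach, as a shift and turn from the pose commanded when the call began, along the tool's axes at that moment; what a row does not reach only later rows make up. A row lasts 1/12 s, in which the tool goes at most 41.7 mm and 7.16 degrees, less where a joint would pass 70% of its speed; a pose out of reach is approached as far as the arm can. A call with a gripper value outside its range is refused whole. The fingers move at their own pace and stop on an object; "squeeze" is the grip in N (left out, the last holds). Time passes only in rows, so rows that repeat a pose let the fingers close. It gives the time, the measured TCP pose, the force, the opening and the grip force at its end, in the units of the state.
- observe(): the state, without advancing time (a new reading comes with each control period).
- read_camera(name): name is "side" or "top" or "wrist"; returns a dict with "color" (400x640x3 uint8, blue, green, red), "z_map" (400x640 float32, m along the optical axis (not along the pixel's ray), 0 where there is no reading), "fx", "fy", "cx", "cy" (pixels), "R" (3x3) and "t" (3): a world point X has camera coordinates R X + t. Camera axes: x right, y down, z forward; pixel columns grow to the right and rows downward; lengths in m; the calibration is good to about 2 mm. A picture is of the moment at which its call begins.
- hand_in(): hands the job in; it is judged then, once.
The state is a dict: "time": time; "qpos": joint angles; "qvel": joint speeds; "joint_efforts": joint torques, N m; "tool_pos": TCP position; "tool_rot": TCP orientation; "contact_force": force on the tool from outside, world axes, zero at the start; "torque": the same for the moment, N m; "opening": finger opening in m; "grip_force": force on a finger pad.
Only numpy, scipy, OpenCV 4.12 (cv2) and the standard library are available. Lean on these libraries where they do the work, as an engineer would, in place of code of your own. Each camera call takes 0.05 s, during which the arm holds its last target. There are 200 camera calls.

## Working session

There is one attempt and no reset: what is moved stays moved. The work goes in short steps, Python scripts to look and compute and a tool call to move; the robot and the scene stay as the last step left them, time stands still between calls to the robot, and variables do not carry over. Pictures are saved under pics/ and viewed, at most 10 in all, crops included, and the job is handed in when it is done.

Besides the shell and the picture viewer there is one more tool, called after "Call:" as a command line: name --argument value ..., lists and objects as JSON in quotes. arm_command: Moves the arm, as the interface text tells. Its arguments: {"type":"object","properties":{"fingers":{"type":"array","items":{"type":"number"}},"travel":{"type":"array","items":{"type":"array","items":{"type":"number"}}},"dr":{"type":"array","items":{"type":"array","items":{"type":"number"}}},"squeeze":{"type":"number"}},"required":["fingers","travel","dr"]}

```bash
ls; mkdir -p pics
python3 - <<'E'
from cell import *
import cv2,numpy as np,pickle
s=observe();print({k:np.round(v,3) for k,v in s.items()})
d={}
for n in["top","side"]:
    c=read_camera(n);d[n]=c;cv2.imwrite(f"pics/{n}0.png",c["color"]);print(n,c["fx"],c["cx"],c["cy"],np.round(c["R"],3).tolist(),np.round(c["t"],3))
pickle.dump(d,open("d0.pkl","wb"))
E
```

```text
pics
{'time': np.float64(0.0), 'qpos': array([ 1.184,  0.343,  1.525, -0.   ,  1.275, -0.146]), 'qvel': array([-0.001,  0.001, -0.001,  0.001,  0.   , -0.001]), 'joint_efforts': array([ -0.   , -43.124, -24.423,   0.072,   0.056,  -0.   ]), 'tool_pos': array([0.125, 0.509, 0.226]), 'tool_rot': array([-3.14 , -0.   ,  2.901]), 'contact_force': array([ 0.428, -0.246, -1.128]), 'torque': array([ 0.037, -0.003, -0.007]), 'grip_force': np.float64(0.0), 'opening': np.float64(0.092)}
top 515.859334193966 315.5614084294545 195.99164240437054 [[-0.007, -1.0, 0.013], [-0.989, 0.005, -0.148], [0.148, -0.014, -0.989]] [0.088 0.633 1.327]
side 362.208968506922 317.7758787649487 201.75704463177885 [[0.805, -0.593, -0.021], [-0.419, -0.543, -0.728], [0.421, 0.595, -0.685]] [-0.43   0.38   0.546]
```

View pics/top0.png

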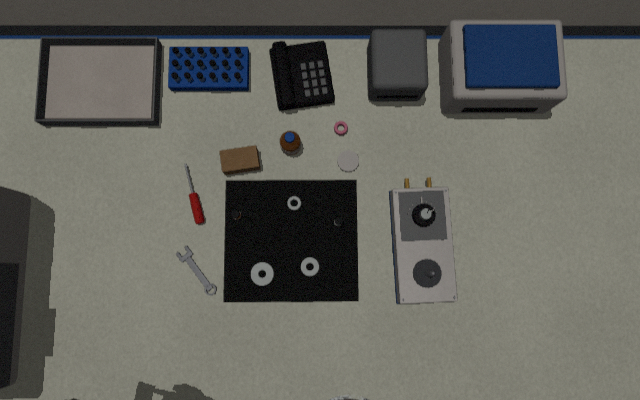

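View pics/side0.png

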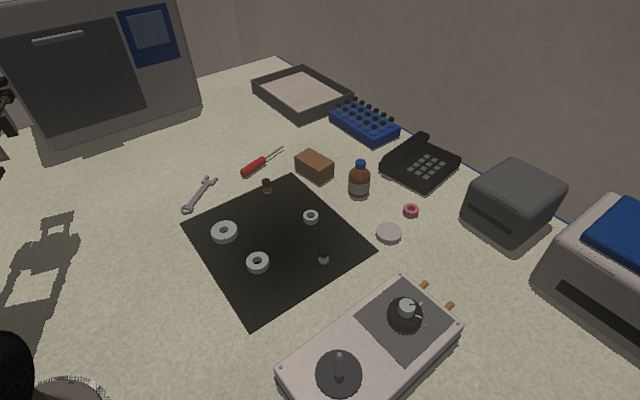

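The top view shows three aluminium rings on the mat: large at (262,273), medium at (310,267) and small at (294,203). The pink ring at (341,128) is the decoy. The vials are at (237,214) and (338,222), the spindle and seat at (427,273), and the knobs at (424,214). The side view agrees. Next I'll measure these and check the ring and knob candidates in one crop.

```bash
cat > h.py <<'E'
import cv2,numpy as np
def cast(c,u,v,z):
    d=c["R"].T@np.array([(u-c["cx"])/c["fx"],(v-c["cy"])/c["fy"],1.]);o=-c["R"].T@c["t"]
    return o+d*(z-o[2])/d[2]
def proj(c,X):
    p=c["R"]@np.array(X)+c["t"];return np.array([c["fx"]*p[0]/p[2]+c["cx"],c["fy"]*p[1]/p[2]+c["cy"]])
def world(c):
    z=c["z_map"];v,u=np.mgrid[:z.shape[0],:z.shape[1]]
    P=np.stack([(u-c["cx"])/c["fx"]*z,(v-c["cy"])/c["fy"]*z,z],-1)
    return (P-c["t"])@c["R"]
def tool(pos,rot):
    from scipy.spatial.transform import Rotation as R
    return R.from_euler('xyz',rot).as_matrix()
E
python3 - <<'E'
import pickle;from h import *
d=pickle.load(open("d0.pkl","rb"))
for n,boxes in {"top":{"mat":(228,183,355,298)},"side":{"mat":(190,180,370,325)}}.items():
    c=d[n];g=c["color"].astype(int);W=world(c)
    x0,y0,x1,y1=boxes["mat"];m=np.zeros(g.shape[:2],np.uint8);m[y0:y1,x0:x1]=((g.min(2)>90)[y0:y1,x0:x1])*255
    for k in cv2.findContours(m,cv2.RETR_EXTERNAL,cv2.CHAIN_APPROX_NONE)[0]:
        if 60<cv2.contourArea(k):
            P=np.array([cast(c,u,v,.021) for u,v in k[:,0]]);(cx,cy),r=cv2.minEnclosingCircle(P[:,:2].astype(np.float32))
            mm=np.zeros_like(m);cv2.drawContours(mm,[k],-1,1,-1);q=W[mm>0];
            print(n,k[:,0].mean(0),"circ",round(cx,4),round(cy,4),"diam",2*r,"mean",P.mean(0)[:2].round(4),"z",np.median(q[:,2]).round(4))
c=d["top"];W=world(c);g=c["color"]
reg=np.zeros(g.shape[:2],bool);reg[180:310,385:465]=1
def circ(mask,l,z):
    v,u=np.nonzero(mask);P=np.array([cast(c,a,b,z) for a,b in zip(u,v)])[:,:2]
    (cx,cy),r=cv2.minEnclosingCircle(P.astype(np.float32));print(l,len(u),P.mean(0).round(4),(round(cx,4),round(cy,4)),"r",round(r,4))
dark=(g.max(2)<70)
box=reg&(W[...,2]>.05)&(W[...,2]<.075)
v,u=np.nonzero(box);r=cv2.minAreaRect(W[box][:,:2].astype(np.float32));print("box",r)
for l,a,z in[("seat",(255,300,405,450),.066),("knob",(195,235,405,445),.082)]:
    y0,y1,x0,x1=a;m=np.zeros_like(reg);m[y0:y1,x0:x1]=1
    zz=W[...,2];print(l,np.percentile(zz[m],[5,50,95,99.8]).round(3))
    circ(m&(np.abs(zz-z)<.002)&(g.max(2)<90),l,z)
    circ(m&(zz>z+.006),l+" above",z+.02)
a=cv2.resize(c["color"][180:310,220:470],None,fx=3.2,fy=3.2,interpolation=cv2.INTER_CUBIC)
cv2.imwrite("pics/crop0.png",np.clip(a*1.6,0,255).astype(np.uint8))
E
```

```text
top [261.53125 273.5    ] circ 0.4305 0.2285 diam 0.06127654388546944 mean [0.4304 0.2289] z 0.0226
top [309.48 266.12] circ 0.4488 0.1016 diam 0.04858966916799545 mean [0.4489 0.1018] z 0.0227
top [293.61111111 202.5       ] circ 0.6199 0.1442 diam 0.0366729237139225 mean [0.6198 0.1439] z 0.0218
side [329.57608696 303.1884058 ] circ 0.5139 -0.0411 diam 0.2559952139854431 mean [ 0.5089 -0.0771] z -0.0002
side [256.58928571 260.375     ] circ 0.4455 0.0988 diam 0.049333978444337845 mean [0.4447 0.0983] z 0.0201
side [206.17050691 292.85714286] circ 0.3501 0.1104 diam 0.24993190169334412 mean [0.3253 0.0929] z -0.0004
side [223.3015873  229.58730159] circ 0.4274 0.2251 diam 0.061434924602508545 mean [0.427  0.2243] z 0.0202
side [310.21621622 214.7027027 ] circ 0.6161 0.1399 diam 0.03704940900206566 mean [0.6159 0.1401] z 0.0197
side [343.68472906 202.56650246] circ 0.6722 0.127 diam 0.2691625654697418 mean [0.7074 0.1278] z -0.0007
side [218.37696335 192.4973822 ] circ 0.4815 0.3489 diam 0.21578733623027802 mean [0.4754 0.3526] z -0.0004
box ((0.5053951740264893, -0.19709652662277222), (0.3004852533340454, 0.15133628249168396), 2.170776844024658)
seat [0.058 0.064 0.072 0.134]
seat 240 [ 0.4287 -0.1976] (0.4296, -0.2002) r 0.0372
seat above 104 [ 0.4315 -0.2   ] (0.4345, -0.1996) r 0.0366
knob [0.059 0.064 0.103 1.405]
knob 97 [ 0.5805 -0.1924] (0.5805, -0.1942) r 0.0298
knob above 150 [ 0.5773 -0.1923] (0.5757, -0.1832) r 0.0536
```

View pics/crop0.png

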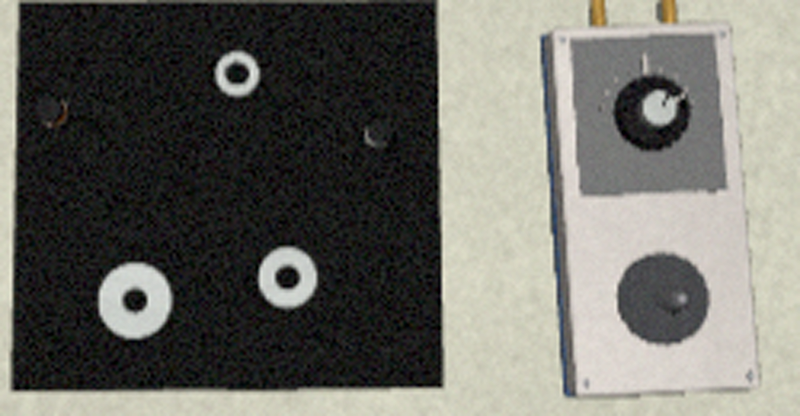

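The crop shows the three plain rings (crop px: large (135,300), medium (287,278), small (237,74)), which match the measured diameters of 61, 49 and 37 mm. The outer knob's white line points about 60° clockwise of the index line at (645,62). The spindle is at (665,298) in the crop. Now I'll move above the large ring.

Call:
arm_command --fingers '[-1, -1, -1, -1, -1, -1, -1, -1]' --travel '[[-0.036, -0.02, 0.005], [-0.073, -0.04, 0.01], [-0.109, -0.06, 0.015], [-0.145, -0.08, 0.02], [-0.181, -0.1, 0.025], [-0.218, -0.12, 0.03], [-0.254, -0.14, 0.035], [-0.29, -0.16, 0.04]]' --dr '[[0, 0, -2], [0, 0, -4], [0, 0, -6], [0, 0, -8], [0, 0, -10], [0, 0, -12], [0, 0, -13.8], [0, 0, -13.8]]'

```text
time: 0.77
tool_pos: [0.3693, 0.2839, 0.1864]
tool_rot: [3.142, -0.0, -3.14]
contact_force: [1.2, 0.6, 1.0]
opening: 0.0916
grip_force: 0.0
```

```bash
python3 -c "
from cell import *
s=observe();print(s['time'],s['tool_pos'].round(4),s['tool_rot'].round(4),s['qpos'].round(3))"
```

```text
0.7667 [0.3693 0.2839 0.1864] [ 3.1416e+00 -2.0000e-04 -3.1398e+00] [ 0.491  0.274  1.742  0.     1.125 -1.082]
```

Call:
arm_command --fingers '[-1, -1, -1, -1, -1]' --travel '[[-0.02, -0.019, 0.012], [-0.04, -0.038, 0.024], [-0.06, -0.057, 0.036], [-0.06, -0.057, 0.036], [-0.06, -0.057, 0.036]]' --dr '[[0, 0, 0], [0, 0, 0], [0, 0, 0], [0, 0, 0], [0, 0, 0]]'

```text
time: 1.18
tool_pos: [0.4284, 0.2276, 0.1499]
tool_rot: [-3.141, -0.002, 3.139]
contact_force: [-0.5, 0.3, -0.2]
opening: 0.0921
grip_force: 0.0
```

```bash
cat > w.py <<'E'
from cell import *
from h import *
import sys,pickle
c=read_camera("wrist");s=observe();tp=s["tool_pos"]
n=sys.argv[1];cv2.imwrite(f"pics/{n}.png",c["color"]);pickle.dump((c,s),open(f"{n}.pkl","wb"))
print(tp.round(4),s["tool_rot"].round(4),"cam",(-c["R"].T@c["t"]).round(4),c["fx"],np.round(c["R"],2).tolist())
E
python3 w.py w1
```

```text
[0.428  0.2285 0.1505] [-3.1416e+00 -1.4000e-03  3.1403e+00] cam [0.3564 0.227  0.3077] 341.90397365739386 [[0.0, 1.0, 0.0], [0.96, -0.0, 0.27], [0.27, -0.0, -0.96]]
```

View pics/w1.png

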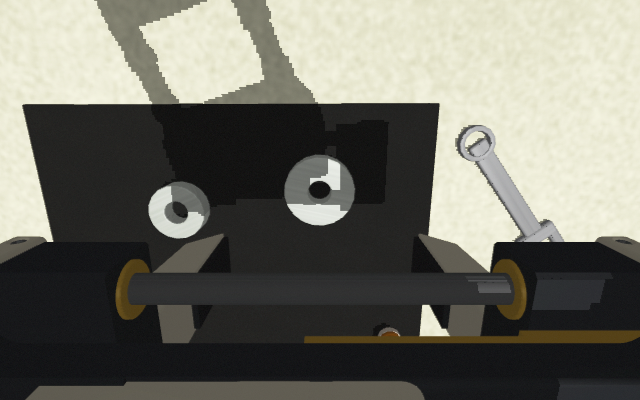

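The wrist view shows the large ring at (320,190) and the medium ring at (179,210), both partly in shadow, with the fingers at the bottom. I'll measure them by height in the depth image.

```bash
cat > meas.py <<'E'
from h import *
import pickle
def rings(c,ztop,roi=None,tol=.005,amin=80):
    "discs whose top lies at ztop, from depth; outline cast onto that plane, circle by contour"
    W=world(c);m=((np.abs(W[...,2]-ztop)<tol)&(c["z_map"]>0)).astype(np.uint8)
    if roi: 
        x0,y0,x1,y1=roi;k=np.zeros_like(m);k[y0:y1,x0:x1]=1;m&=k
    out=[]
    cs,hi=cv2.findContours(m,cv2.RETR_CCOMP,cv2.CHAIN_APPROX_NONE)
    for i,k in enumerate(cs):
        if cv2.contourArea(k)<amin: continue
        P=np.array([cast(c,u,v,ztop) for u,v in k[:,0]])[:,:2].astype(np.float32)
        (x,y),r=cv2.minEnclosingCircle(P);e=cv2.fitEllipse(P)
        out.append(("hole" if hi[0][i][3]>=0 else "outer",k[:,0].mean(0).round(0).tolist(),np.round([x,y,2*r],4).tolist(),"ell",np.round(e[0],4).tolist(),np.round(e[1],4).tolist()))
    return out
E
python3 - <<'E'
from meas import *
c,s=pickle.load(open("w1.pkl","rb"))
print(np.round(world(c)[190,[290,295,345]],4).tolist())
for r in rings(c,.021,(100,120,440,235)):print(r)
E
```

```text
[[0.4281, 0.2003, 0.0205], [0.4281, 0.2047, 0.0208], [0.4282, 0.2479, 0.0209]]
('outer', [177.0, 210.0], [0.447, 0.1002, 0.0516], 'ell', [0.4465, 0.1001], [0.0469, 0.0503])
('hole', [177.0, 211.0], [0.4469, 0.1005, 0.0207], 'ell', [0.4471, 0.1004], [0.0187, 0.0199])
('outer', [319.0, 191.0], [0.4294, 0.2252, 0.062], 'ell', [0.4294, 0.2253], [0.0604, 0.0605])
('hole', [319.0, 191.0], [0.429, 0.2254, 0.0212], 'ell', [0.4291, 0.2254], [0.0197, 0.0205])
```

Call:
arm_command --fingers '[-1, -1, -1, -1, -1, -1, -1]' --travel '[[-0.001, -0.0025, 0.03], [-0.001, -0.0025, 0.06], [-0.001, -0.0025, 0.09], [-0.001, -0.0025, 0.115], [-0.001, -0.0025, 0.132], [-0.001, -0.0025, 0.142], [-0.001, -0.0025, 0.142]]' --dr '[[0, 0, 0], [0, 0, 0], [0, 0, 0], [0, 0, 0], [0, 0, 0], [0, 0, 0], [0, 0, 0]]'

```text
time: 1.82
tool_pos: [0.4277, 0.2268, 0.0076]
tool_rot: [-3.141, -0.003, -3.14]
contact_force: [0.4, -1.0, -1.3]
opening: 0.0917
grip_force: 0.0
```

Call:
arm_command --fingers '[1, 1, 1, 1, 1, 1]' --travel '[[0, 0, 0], [0, 0, 0], [0, 0, 0], [0, 0, 0], [0, 0, 0], [0, 0, 0]]' --dr '[[0, 0, 0], [0, 0, 0], [0, 0, 0], [0, 0, 0], [0, 0, 0], [0, 0, 0]]' --squeeze 30

```text
time: 2.32
tool_pos: [0.4297, 0.2263, 0.0095]
tool_rot: [3.141, 0.001, -3.142]
contact_force: [-0.2, 0.1, 4.2]
opening: 0.0608
grip_force: 30.0
```

Call:
arm_command --fingers '[1, 1, 1, 1, 1, 1, 1, 1]' --travel '[[0, 0, -0.02], [0, 0, -0.05], [0, 0, -0.085], [0, -0.01, -0.12], [0, -0.035, -0.15], [0, -0.065, -0.162], [0, -0.1, -0.162], [0, -0.135, -0.162]]' --dr '[[0, 0, 0], [0, 0, 0], [0, 0, 0], [0, 0, 0], [0, 0, 0], [0, 0, 0], [0, 0, 0], [0, 0, 0]]'

```text
time: 2.98
tool_pos: [0.4295, 0.0901, 0.172]
tool_rot: [3.141, 0.003, -3.14]
contact_force: [-0.0, -0.6, -1.7]
opening: 0.0606
grip_force: 30.0
```

Call:
arm_command --fingers '[1, 1, 1, 1, 1, 1, 1, 1]' --travel '[[0, -0.035, 0], [0, -0.07, 0], [0, -0.105, 0], [0, -0.14, 0], [0, -0.17, 0], [0, -0.195, 0], [0, -0.21, 0], [0, -0.21, 0]]' --dr '[[0, 0, 0], [0, 0, 0], [0, 0, 0], [0, 0, 0], [0, 0, 0], [0, 0, 0], [0, 0, 0], [0, 0, 0]]'

```text
time: 3.65
tool_pos: [0.4293, -0.1216, 0.1708]
tool_rot: [-3.141, 0.0, 3.138]
contact_force: [-0.4, -0.5, -0.6]
opening: 0.0609
grip_force: 30.0
```

```bash
python3 w.py w2
```

```text
[ 0.4291 -0.1199  0.1706] [ 3.1413e+00 -2.0000e-04  3.1386e+00] cam [ 0.3569 -0.1221  0.3284] 341.90397365739386 [[0.0, 1.0, -0.0], [0.96, -0.0, 0.27], [0.27, -0.0, -0.96]]
```

View pics/w2.png

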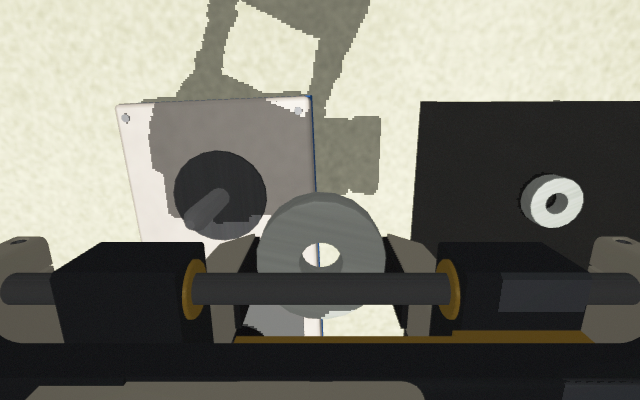

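The wrist view shows the large ring level in the gripper with its hole near (321,255). The dark seat is centred at about (220,195), with the spindle rising from (200,215) to its tip near (220,192). Next, the offset between the two.

Run:
```python
from meas import *
c,s=pickle.load(open("w2.pkl","rb"))
W=world(c);g=c["color"]
print("ring top z",np.median(W[200:230,300:340,2]).round(4))
zt=np.median(W[200:230,300:340,2])
v,u=np.nonzero((np.abs(W[...,2]-zt)<.006)&(c["z_map"]>0)&(np.arange(640)[None]>240)&(np.arange(640)[None]<400)&(np.arange(400)[:,None]>180)&(np.arange(400)[:,None]<270))
P=W[v,u][:,:2].astype(np.float32)
h=cv2.convexHull(P)[:,0];h=h[h[:,0]<0.44]
def lsq(p):
    A=np.c_[2*p,np.ones(len(p))];b=(p**2).sum(1);x=np.linalg.lstsq(A,b,rcond=None)[0];return x[0],x[1],2*np.sqrt(x[2]+x[0]**2+x[1]**2)
print("held",np.round(lsq(h),4),h.min(0),h.max(0))
print("seat z",np.median(W[160:180,210:240,2]))
m=((np.abs(W[...,2]-.066)<.003)&(g.max(2)<75)).astype(np.uint8);m[:,:150]=0;m[:,290:]=0;m[:130]=0;m[242:]=0
k=max(cv2.findContours(m,cv2.RETR_EXTERNAL,cv2.CHAIN_APPROX_NONE)[0],key=cv2.contourArea)
h=cv2.convexHull(k)[:,0];h=h[h[:,1]<238];P=np.array([cast(c,u,v,.066) for u,v in h])[:,:2]
print("seat",np.round(lsq(P),4),cv2.boundingRect(k))
m=(W[...,2]>.125)&(W[...,2]<.14);m[:,:180]=0;m[:,245:]=0;m[:150]=0;m[235:]=0
q=W[m];print("tip",len(q),q.mean(0).round(4),q[:,2].max(),[cast(c,a,b,.13)[:2].round(4).tolist() for b,a in [np.argwhere(m).mean(0)]])
for lo,hi in[(.07,.08),(.08,.09),(.09,.1),(.1,.11),(.11,.12)]:
    m=(W[...,2]>lo)&(W[...,2]<hi);m[:,:180]=0;m[:,260:]=0;m[:150]=0;m[240:]=0
    q=W[m];print(lo,len(q),q.min(0).round(4),q.max(0).round(4))
```

```text
ring top z 0.1819
held [ 0.4256 -0.1229  0.0592] [ 0.39825994 -0.16035047] [ 0.43547273 -0.08524572]
seat z 0.06571135380801216
seat [ 0.4256 -0.2028  0.07  ] (174, 151, 93, 73)
tip 207 [ 0.4277 -0.2022  0.1281] 0.13127827120656954 [[0.427, -0.2014]]
0.07 97 [ 0.4207 -0.2074  0.0701] [ 0.4326 -0.1952  0.0799]
0.08 111 [ 0.4205 -0.2076  0.08  ] [ 0.4322 -0.195   0.09  ]
0.09 122 [ 0.4207 -0.2074  0.0901] [ 0.4351 -0.1951  0.0999]
0.1 134 [ 0.4204 -0.2075  0.1001] [ 0.4338 -0.1951  0.1099]
0.11 169 [ 0.4206 -0.2089  0.11  ] [ 0.4326 -0.1952  0.12  ]
```

```bash
cat >> meas.py <<'E'
def held(c,zt,d,rows=(170,228),cols=(240,400)):
    "centre of the held ring's top disc (diameter d): near arc of the outline, cast onto its top plane"
    W=world(c);P=[]
    for u in range(*cols):
        v=np.nonzero((np.abs(W[rows[0]:rows[1],u,2]-zt)<.004)&(c["z_map"][rows[0]:rows[1],u]>0))[0]
        if len(v): P.append(cast(c,u,v[0]+rows[0]-.5,zt)[:2])
    P=np.array(P);from scipy.optimize import least_squares as L
    f=lambda x:np.hypot(*(P-x).T)-d/2
    r=L(f,P.mean(0)+[d/3,0],loss="soft_l1",f_scale=.0005);return r.x.round(4),len(P),np.abs(f(r.x)).max().round(4)
E
python3 - <<'E'
from meas import *
c,s=pickle.load(open("w2.pkl","rb"));print(c["cx"],c["cy"])
print(held(c,.1819,.062),held(c,.1819,.062,cols=(265,378)))
E
```

```text
320.6203573001425 199.43648212237935
(array([ 0.4287, -0.1224]), 111, np.float64(0.0006)) (array([ 0.4287, -0.1224]), 111, np.float64(0.0006))
```

Call:
arm_command --fingers '[1, 1, 1, 1, 1, 1, 1, 1]' --travel '[[0, -0.02, 0], [0, -0.045, 0], [0.0005, -0.07, 0], [0.0005, -0.08, 0], [0.0005, -0.08, 0.01], [0.0005, -0.08, 0.025], [0.0005, -0.08, 0.04], [0.0005, -0.08, 0.05]]' --dr '[[0, 0, 0], [0, 0, 0], [0, 0, 0], [0, 0, 0], [0, 0, 0], [0, 0, 0], [0, 0, 0], [0, 0, 0]]'

```text
time: 4.37
tool_pos: [0.4296, -0.1997, 0.121]
tool_rot: [-3.137, 0.002, -3.14]
contact_force: [-3.1, -10.8, 5.3]
opening: 0.0607
grip_force: 30.0
```

Run:
```python
from cell import *
s=observe();print({k:np.round(v,3) for k,v in s.items() if k in("tool_pos","contact_force","torque","grip_force","opening")}) if 0 else print(s["tool_pos"].round(4),s["contact_force"].round(1),s["torque"].round(2))
```

```text
[ 0.4296 -0.1997  0.121 ] [ -3.1 -10.8   5.3] [-2.1   0.64 -0.01]
```

Call:
arm_command --fingers '[1, 1]' --travel '[[0.0005, -0.0015, 0], [0.0005, -0.0015, 0]]' --dr '[[0, 0, 0], [0, 0, 0]]'

```text
time: 4.53
tool_pos: [0.4285, -0.2001, 0.1204]
tool_rot: [-3.141, -0.0, -3.141]
contact_force: [-0.2, -5.6, -3.2]
opening: 0.0604
grip_force: 30.0
```

Call:
arm_command --fingers '[1, 1, 1]' --travel '[[0, -0.0025, 0], [0, -0.0025, 0], [0, -0.0025, 0.004]]' --dr '[[0, 0, 0], [0, 0, 0], [0, 0, 0]]'

```text
time: 4.78
tool_pos: [0.4288, -0.2023, 0.1173]
tool_rot: [-3.142, 0.001, -3.141]
contact_force: [-0.3, -0.8, -0.4]
opening: 0.0612
grip_force: 30.0
```

Call:
arm_command --fingers '[1, 1, 1, 1, 1, 1, 1]' --travel '[[0, 0, 0.008], [0, 0, 0.016], [0, 0, 0.024], [0, 0, 0.031], [0, 0, 0.037], [0, 0, 0.041], [0, 0, 0.042]]' --dr '[[0, 0, 0], [0, 0, 0], [0, 0, 0], [0, 0, 0], [0, 0, 0], [0, 0, 0], [0, 0, 0]]'

```text
time: 5.37
tool_pos: [0.428, -0.2026, 0.0738]
tool_rot: [3.141, -0.001, 3.141]
contact_force: [0.6, 0.1, -1.1]
opening: 0.0603
grip_force: 30.0
```

Call:
arm_command --fingers '[1, 1, -1, -1, -1, -1]' --travel '[[0, 0, 0.0015], [0, 0, 0.0015], [0, 0, 0.0015], [0, 0, 0.0015], [0, 0, 0.0015], [0, 0, 0.0015]]' --dr '[[0, 0, 0], [0, 0, 0], [0, 0, 0], [0, 0, 0], [0, 0, 0], [0, 0, 0]]'

```text
time: 5.87
tool_pos: [0.4285, -0.2029, 0.0735]
tool_rot: [-3.141, 0.001, -3.141]
contact_force: [-0.1, -0.4, -0.3]
opening: 0.0826
grip_force: 0.0
```

Call:
arm_command --fingers '[-1, -1, -1, -1, -1, -1, -1, -1]' --travel '[[0, 0, -0.015], [0, 0, -0.04], [0, 0, -0.07], [0, 0, -0.1], [0, 0.03, -0.1], [0, 0.065, -0.1], [0, 0.1, -0.1], [0, 0.135, -0.1]]' --dr '[[0, 0, 0], [0, 0, 0], [0, 0, 0], [0, 0, 0], [0, 0, 0], [0, 0, 0], [0, 0, 0], [0, 0, 0]]'

```text
time: 6.53
tool_pos: [0.4281, -0.0666, 0.1736]
tool_rot: [-3.141, 0.001, 3.14]
contact_force: [0.9, 0.9, -0.5]
opening: 0.0919
grip_force: 0.0
```

Run:
```python
from cell import *
from meas import *
c=read_camera("top");cv2.imwrite("pics/t1.png",c["color"]);pickle.dump(c,open("t1.pkl","wb"))
W=world(c)
s=np.zeros((400,640),bool);s[255:295,405:450]=1
m=s&(W[...,2]>.075)&(W[...,2]<.1)
print(m.sum(),np.percentile(W[m][:,2],[5,50,95]),W[m][:,:2].mean(0),observe()["tool_pos"].round(4))
k=rings(c,.084,(400,250,455,300));print(k)
```

```text
Traceback (most recent call last):
IndexError: index -1 is out of bounds for axis 0 with size 0
```

```bash
python3 w.py w3
python3 - <<'E'
from meas import *
c,s=pickle.load(open("w3.pkl","rb"))
for r in rings(c,.084,(60,100,260,240)):print(r)
for r in rings(c,.021,(400,100,640,240)):print(r)
E
```

```text
[ 0.4276 -0.0639  0.1735] [ 3.1402e+00 -3.0000e-04 -3.1371e+00] cam [ 0.3548 -0.0628  0.3312] 341.90397365739386 [[-0.0, 1.0, 0.0], [0.96, -0.0, 0.27], [0.27, 0.0, -0.96]]
('outer', [133.0, 202.0], [0.4276, -0.2022, 0.063], 'ell', [0.4275, -0.2008], [0.0585, 0.06])
('outer', [488.0, 204.0], [0.4473, 0.0972, 0.0518], 'ell', [0.4474, 0.0973], [0.0485, 0.0506])
('hole', [487.0, 205.0], [0.4472, 0.097, 0.0211], 'ell', [0.4472, 0.0971], [0.0184, 0.02])
```

Call:
arm_command --fingers '[-1, -1, -1, -1, -1, -1, -1, -1]' --travel '[[-0.005, 0.035, 0], [-0.009, 0.07, 0], [-0.014, 0.105, 0.01], [-0.019, 0.14, 0.03], [-0.019, 0.16, 0.055], [-0.019, 0.167, 0.08], [-0.019, 0.167, 0.1], [-0.019, 0.167, 0.105]]' --dr '[[0, 0, 0], [0, 0, 0], [0, 0, 0], [0, 0, 0], [0, 0, 0], [0, 0, 0], [0, 0, 0], [0, 0, 0]]'

```text
time: 7.3
tool_pos: [0.4457, 0.0992, 0.0657]
tool_rot: [-3.141, -0.005, -3.14]
contact_force: [-0.1, -1.0, -0.3]
opening: 0.0919
grip_force: 0.0
```

```bash
python3 w.py w4
python3 - <<'E'
from meas import *
c,s=pickle.load(open("w4.pkl","rb"))
for r in rings(c,.021,(200,100,440,320)):print(r)
E
```

```text
[0.4461 0.0989 0.0663] [-3.1413 -0.0043 -3.1412] cam [0.3741 0.0982 0.2238] 341.90397365739386 [[-0.0, 1.0, 0.0], [0.96, 0.0, 0.27], [0.27, 0.0, -0.96]]
('outer', [321.0, 224.0], [0.447, 0.0988, 0.05], 'ell', [0.4471, 0.0988], [0.0484, 0.0493])
('hole', [321.0, 225.0], [0.4469, 0.0986, 0.0207], 'ell', [0.4467, 0.0987], [0.0191, 0.0199])
```

Call:
arm_command --fingers '[-1, -1, -1, -1, 1, 1, 1, 1]' --travel '[[-0.0007, 0, 0.02], [-0.0007, 0, 0.042], [-0.0007, 0, 0.058], [-0.0007, 0, 0.058], [-0.0007, 0, 0.058], [-0.0007, 0, 0.058], [-0.0007, 0, 0.058], [-0.0007, 0, 0.058]]' --dr '[[0, 0, 0], [0, 0, 0], [0, 0, 0], [0, 0, 0], [0, 0, 0], [0, 0, 0], [0, 0, 0], [0, 0, 0]]'

```text
time: 8.02
tool_pos: [0.4489, 0.0991, 0.0115]
tool_rot: [3.141, 0.002, 3.141]
contact_force: [0.6, -0.9, 0.9]
opening: 0.0699
grip_force: 0.0
```

Call:
arm_command --fingers '[1, 1, 1]' --travel '[[0, 0, 0], [0, 0, 0], [0, 0, 0]]' --dr '[[0, 0, 0], [0, 0, 0], [0, 0, 0]]'

```text
time: 8.27
tool_pos: [0.4482, 0.0992, 0.0106]
tool_rot: [3.141, 0.001, -3.142]
contact_force: [0.3, 0.6, 1.8]
opening: 0.0498
grip_force: 17.9
```

Call:
arm_command --fingers '[1, 1, 1, 1, 1, 1, 1, 1]' --travel '[[0, 0, 0], [0, 0, -0.02], [0, 0, -0.05], [0, 0, -0.085], [0, -0.01, -0.12], [0.003, -0.035, -0.15], [0.007, -0.065, -0.163], [0.01, -0.1, -0.163]]' --dr '[[0, 0, 0], [0, 0, 0], [0, 0, 0], [0, 0, 0], [0, 0, 0], [0, 0, 0], [0, 0, 0], [0, 0, 0]]'

```text
time: 8.93
tool_pos: [0.4395, -0.0013, 0.1766]
tool_rot: [-3.141, 0.007, -3.139]
contact_force: [0.1, -0.1, -0.5]
opening: 0.0492
grip_force: 30.0
```

Call:
arm_command --fingers '[1, 1, 1, 1, 1, 1]' --travel '[[0.003, -0.035, 0], [0.006, -0.07, 0], [0.009, -0.1, 0], [0.009, -0.115, 0], [0.009, -0.119, 0], [0.009, -0.119, 0]]' --dr '[[0, 0, 0], [0, 0, 0], [0, 0, 0], [0, 0, 0], [0, 0, 0], [0, 0, 0]]'

```text
time: 9.43
tool_pos: [0.4289, -0.1205, 0.173]
tool_rot: [3.141, -0.0, 3.14]
contact_force: [0.1, 0.3, -0.9]
opening: 0.0492
grip_force: 30.0
```

```bash
python3 w.py w5
cat > rel.py <<'E'
from meas import *
import sys
c,s=pickle.load(open(sys.argv[1]+".pkl","rb"));d=float(sys.argv[2]);zs=float(sys.argv[3])
W=world(c);q=W[205:225,316:328,2];q=q[(q>.17)&(q<.2)];zt=np.median(q)
print("held zt",zt.round(4),"TCP-bottom",(s["tool_pos"][2]-zt+.018).round(4),held(c,zt,d))
for r in rings(c,zs,(100,100,262,240)):print(r)
for lo in(.09,.1,.11):
    m=(W[...,2]>lo)&(W[...,2]<lo+.01);m[:,:150]=0;m[:,260:]=0;m[:120]=0;m[240:]=0
    q=W[m];print(lo,len(q),"axis x,y",(q[:,0].min()+.008).round(4),(q[:,1].max()-.008).round(4))
m=(W[...,2]>.128)&(W[...,2]<.134);m[:,:150]=0;m[:,255:]=0;m[:120]=0;m[240:]=0
print("tip",m.sum(),W[m].mean(0).round(4))
E
python3 rel.py w5 .05 .084
```

```text
[ 0.4288 -0.1196  0.173 ] [ 3.1408e+00 -6.0000e-04  3.1406e+00] cam [ 0.3565 -0.1214  0.3308] 341.90397365739386 [[0.0, 1.0, 0.0], [0.96, -0.0, 0.27], [0.27, 0.0, -0.96]]
held zt 0.1825 TCP-bottom 0.0085 (array([ 0.4278, -0.1213]), 81, np.float64(0.0005))
('outer', [212.0, 201.0], [0.4279, -0.2029, 0.0625], 'ell', [0.4279, -0.2029], [0.0602, 0.0614])
('hole', [206.0, 207.0], [0.4339, -0.2112, 0.04], 'ell', [0.435, -0.2105], [0.0207, 0.0397])
0.09 122 axis x,y 0.4288 -0.2031
0.1 137 axis x,y 0.4286 -0.2031
0.11 166 axis x,y 0.4286 -0.203
tip 109 [ 0.428  -0.2028  0.1295]
```

Call:
arm_command --fingers '[1, 1, 1, 1, 1, 1, 1, 1]' --travel '[[0, -0.02, 0], [0, -0.045, 0], [0, -0.07, 0], [0, -0.083, 0], [0, -0.083, 0.01], [0, -0.083, 0.025], [0, -0.083, 0.038], [0, -0.083, 0.045]]' --dr '[[0, 0, 0], [0, 0, 0], [0, 0, 0], [0, 0, 0], [0, 0, 0], [0, 0, 0], [0, 0, 0], [0, 0, 0]]'

```text
time: 10.15
tool_pos: [0.4286, -0.2012, 0.1269]
tool_rot: [3.14, -0.002, -3.141]
contact_force: [-0.9, 0.4, -0.6]
opening: 0.0491
grip_force: 30.0
```

Call:
arm_command --fingers '[1, 1, 1, 1, 1, 1, 1]' --travel '[[0, -0.0005, 0.006], [0, -0.0005, 0.012], [0, -0.0005, 0.019], [0, -0.0005, 0.026], [0, -0.0005, 0.031], [0, -0.0005, 0.034], [0, -0.0005, 0.034]]' --dr '[[0, 0, 0], [0, 0, 0], [0, 0, 0], [0, 0, 0], [0, 0, 0], [0, 0, 0], [0, 0, 0]]'

```text
time: 10.73
tool_pos: [0.4288, -0.2031, 0.0936]
tool_rot: [3.141, -0.001, 3.142]
contact_force: [-0.5, -0.7, -1.1]
opening: 0.0489
grip_force: 30.0
```

Call:
arm_command --fingers '[1, 1, -1, -1, -1, -1]' --travel '[[0, 0, 0.0015], [0, 0, 0.0015], [0, 0, 0.0015], [0, 0, 0.0015], [0, 0, 0.0015], [0, 0, 0.0015]]' --dr '[[0, 0, 0], [0, 0, 0], [0, 0, 0], [0, 0, 0], [0, 0, 0], [0, 0, 0]]'

```text
time: 11.23
tool_pos: [0.4292, -0.2034, 0.093]
tool_rot: [-3.141, 0.0, -3.142]
contact_force: [0.9, 0.5, 0.1]
opening: 0.0712
grip_force: 0.0
```

Call:
arm_command --fingers '[-1, -1, -1, -1, -1, -1, -1, -1]' --travel '[[0, 0, -0.015], [0, 0, -0.04], [0, 0, -0.065], [0, 0, -0.08], [0, 0.03, -0.08], [0, 0.06, -0.08], [0, 0.08, -0.08], [0, 0.08, -0.08]]' --dr '[[0, 0, 0], [0, 0, 0], [0, 0, 0], [0, 0, 0], [0, 0, 0], [0, 0, 0], [0, 0, 0], [0, 0, 0]]'

```text
time: 11.9
tool_pos: [0.4285, -0.1204, 0.173]
tool_rot: [3.14, -0.0, -3.139]
contact_force: [0.7, -0.1, -0.2]
opening: 0.0916
grip_force: 0.0
```

```bash
python3 w.py w6
python3 - <<'E'
from meas import *
c,s=pickle.load(open("w6.pkl","rb"))
for r in rings(c,.102,(60,100,300,240)):print(r)
W=world(c);print(np.percentile(W[185:200,205:230,2],[10,50,90]))
E
```

```text
[ 0.4289 -0.122   0.173 ] [ 3.1416e+00  3.0000e-04 -3.1388e+00] cam [ 0.3561 -0.1217  0.3307] 341.90397365739386 [[-0.0, 1.0, 0.0], [0.96, 0.0, 0.27], [0.27, 0.0, -0.96]]
('outer', [204.0, 208.0], [0.4282, -0.2033, 0.0509], 'ell', [0.4272, -0.2034], [0.0463, 0.0504])
('hole', [199.0, 212.0], [0.4307, -0.2082, 0.0288], 'ell', [0.4319, -0.2072], [0.0198, 0.0269])
[0.10053295 0.10158817 0.102448  ]
```

Call:
arm_command --fingers '[-1, -1, -1, -1, -1, -1, -1, -1]' --travel '[[-0.02, 0.028, 0], [-0.042, 0.058, 0], [-0.064, 0.089, 0], [-0.086, 0.12, 0], [-0.108, 0.151, 0], [-0.13, 0.182, 0], [-0.152, 0.213, 0], [-0.172, 0.24, 0.01]]' --dr '[[0, 0, 0], [0, 0, 0], [0, 0, 0], [0, 0, 0], [0, 0, 0], [0, 0, 0], [0, 0, 0], [0, 0, 0]]'

```text
time: 12.62
tool_pos: [0.6037, 0.1179, 0.1644]
tool_rot: [3.141, 0.004, -3.142]
contact_force: [1.2, -0.1, 0.1]
opening: 0.0919
grip_force: 0.0
```

Call:
arm_command --fingers '[-1, -1, -1, -1, -1]' --travel '[[-0.01, 0.015, 0.02], [-0.016, 0.023, 0.05], [-0.016, 0.023, 0.08], [-0.016, 0.023, 0.095], [-0.016, 0.023, 0.095]]' --dr '[[0, 0, 0], [0, 0, 0], [0, 0, 0], [0, 0, 0], [0, 0, 0]]'

```text
time: 13.03
tool_pos: [0.615, 0.1386, 0.063]
tool_rot: [-3.141, -0.008, 3.141]
contact_force: [-0.9, -1.3, 0.6]
opening: 0.0918
grip_force: 0.0
```

```bash
python3 w.py w7
python3 - <<'E'
from meas import *
c,s=pickle.load(open("w7.pkl","rb"))
for r in rings(c,.021,(200,100,440,320)):print(r)
E
```

```text
[0.6163 0.1387 0.0656] [-3.141  -0.0041  3.1412] cam [0.5438 0.1378 0.2213] 341.90397365739386 [[0.0, 1.0, -0.0], [0.96, -0.0, 0.26], [0.26, -0.0, -0.96]]
('outer', [325.0, 229.0], [0.6181, 0.1408, 0.0385], 'ell', [0.6181, 0.1406], [0.0366, 0.0374])
('hole', [325.0, 229.0], [0.6177, 0.1405, 0.0205], 'ell', [0.6178, 0.1406], [0.0189, 0.0198])
```

Call:
arm_command --fingers '[-1, -1, -1, -1, 1, 1, 1, 1]' --travel '[[-0.0013, 0.002, 0.02], [-0.0013, 0.002, 0.042], [-0.0013, 0.002, 0.057], [-0.0013, 0.002, 0.057], [-0.0013, 0.002, 0.057], [-0.0013, 0.002, 0.057], [-0.0013, 0.002, 0.057], [-0.0013, 0.002, 0.057]]' --dr '[[0, 0, 0], [0, 0, 0], [0, 0, 0], [0, 0, 0], [0, 0, 0], [0, 0, 0], [0, 0, 0], [0, 0, 0]]'

```text
time: 13.75
tool_pos: [0.6194, 0.1417, 0.0125]
tool_rot: [3.141, 0.003, 3.142]
contact_force: [-0.0, -0.1, 0.6]
opening: 0.0697
grip_force: 0.0
```

Call:
arm_command --fingers '[1, 1, 1, 1, 1, 1, 1]' --travel '[[0, 0, 0], [0, 0, 0], [0, 0, 0], [0, 0, 0], [0, 0, 0], [0, 0, 0], [0, 0, 0]]' --dr '[[0, 0, 0], [0, 0, 0], [0, 0, 0], [0, 0, 0], [0, 0, 0], [0, 0, 0], [0, 0, 0]]'

```text
time: 14.33
tool_pos: [0.6183, 0.1417, 0.0108]
tool_rot: [3.142, -0.0, -3.141]
contact_force: [-0.6, 0.4, 1.0]
opening: 0.0358
grip_force: 30.0
```

Call:
arm_command --fingers '[1, 1, 1, 1, 1, 1, 1, 1]' --travel '[[0, 0, -0.02], [0, 0, -0.05], [0, 0, -0.085], [0, 0, -0.12], [0.01, -0.014, -0.15], [0.028, -0.038, -0.164], [0.048, -0.066, -0.164], [0.068, -0.094, -0.164]]' --dr '[[0, 0, 0], [0, 0, 0], [0, 0, 0], [0, 0, 0], [0, 0, 0], [0, 0, 0], [0, 0, 0], [0, 0, 0]]'

```text
time: 15.0
tool_pos: [0.55, 0.0471, 0.176]
tool_rot: [-3.141, 0.003, -3.14]
contact_force: [1.0, -1.7, -0.4]
opening: 0.0362
grip_force: 30.0
```

Call:
arm_command --fingers '[1, 1, 1, 1, 1, 1, 1, 1]' --travel '[[0.02, -0.028, 0], [0.04, -0.056, 0], [0.06, -0.083, 0], [0.08, -0.11, 0], [0.1, -0.138, 0], [0.115, -0.159, 0], [0.122, -0.168, 0], [0.122, -0.168, 0]]' --dr '[[0, 0, 0], [0, 0, 0], [0, 0, 0], [0, 0, 0], [0, 0, 0], [0, 0, 0], [0, 0, 0], [0, 0, 0]]'

```text
time: 15.67
tool_pos: [0.427, -0.122, 0.1749]
tool_rot: [-3.141, -0.0, 3.139]
contact_force: [0.6, -0.0, -0.2]
opening: 0.0362
grip_force: 30.0
```

```bash
python3 w.py w8;python3 rel.py w8 .038 .102
```

```text
[ 0.4279 -0.1211  0.1749] [3.1415e+00 4.0000e-04 3.1391e+00] cam [ 0.3547 -0.1227  0.3326] 341.90397365739386 [[0.0, 1.0, 0.0], [0.96, -0.0, 0.27], [0.27, -0.0, -0.96]]
held zt 0.1763 TCP-bottom 0.0167 (array([ 0.4268, -0.123 ]), 52, np.float64(0.0005))
('outer', [207.0, 210.0], [0.4283, -0.2032, 0.0508], 'ell', [0.4274, -0.2033], [0.0469, 0.05])
('hole', [203.0, 214.0], [0.4309, -0.2078, 0.0288], 'ell', [0.4319, -0.2071], [0.0197, 0.0269])
0.09 416 axis x,y 0.4119 -0.1872
0.1 2781 axis x,y 0.4124 -0.1875
0.11 162 axis x,y 0.4285 -0.2031
tip 106 [ 0.4283 -0.2028  0.1294]
```

Run:
```python
from meas import *
c,s=pickle.load(open("w8.pkl","rb"));W=world(c)
print(W[200:272:4,321,2].round(4),W[200:272:4,321,0].round(4))
for z in(.183,.185,.187):print(z,held(c,z,.038,rows=(170,262),cols=(290,352)))
```

```text
[-5.000e-04 -7.000e-04 -6.000e-04 -1.000e-04  1.702e-01  1.761e-01
  1.824e-01  1.849e-01  1.851e-01  1.854e-01  1.847e-01 -5.000e-04
  1.000e-03 -1.000e-03  1.700e-03 -6.000e-04 -3.000e-04  1.699e-01] [0.4492 0.4535 0.4577 0.4618 0.4091 0.4091 0.4089 0.41   0.4119 0.4137
 0.416  0.4972 0.5011 0.5066 0.5099 0.5157 0.5202 0.4379]
0.183 (array([ 0.4268, -0.123 ]), 62, np.float64(0.0006))
0.185 (array([ 0.4267, -0.123 ]), 62, np.float64(0.0005))
0.187 (array([ 0.4268, -0.1229]), 62, np.float64(0.0008))
```

Call:
arm_command --fingers '[1, 1, 1, 1, 1, 1, 1, 1]' --travel '[[0, -0.02, 0], [-0.0005, -0.045, 0], [-0.0005, -0.07, 0], [-0.0005, -0.081, 0], [-0.0005, -0.081, 0.01], [-0.0005, -0.081, 0.025], [-0.0005, -0.081, 0.04], [-0.0005, -0.081, 0.047]]' --dr '[[0, 0, 0], [0, 0, 0], [0, 0, 0], [0, 0, 0], [0, 0, 0], [0, 0, 0], [0, 0, 0], [0, 0, 0]]'

```text
time: 16.38
tool_pos: [0.4287, -0.2001, 0.1262]
tool_rot: [3.14, -0.002, -3.141]
contact_force: [-1.5, -2.4, 0.1]
opening: 0.0356
grip_force: 30.0
```

Call:
arm_command --fingers '[1, 1, 1, 1, 1, 1]' --travel '[[0, -0.0015, 0], [0.0003, -0.0015, 0.004], [0.0003, -0.0015, 0.009], [0.0003, -0.0015, 0.014], [0.0003, -0.0015, 0.017], [0.0003, -0.0015, 0.017]]' --dr '[[0, 0, 0], [0, 0, 0], [0, 0, 0], [0, 0, 0], [0, 0, 0], [0, 0, 0]]'

```text
time: 16.88
tool_pos: [0.4283, -0.2026, 0.1103]
tool_rot: [3.141, -0.001, -3.142]
contact_force: [0.8, 0.9, -0.5]
opening: 0.036
grip_force: 30.0
```

Call:
arm_command --fingers '[1, 1, -1, -1, -1, -1, -1]' --travel '[[0, 0, 0.0015], [0, 0, 0.002], [0, 0, 0.002], [0, 0, 0.002], [0, 0, 0.002], [0, 0, 0.002], [0, 0, 0.002]]' --dr '[[0, 0, 0], [0, 0, 0], [0, 0, 0], [0, 0, 0], [0, 0, 0], [0, 0, 0], [0, 0, 0]]'

```text
time: 17.47
tool_pos: [0.4286, -0.2029, 0.1087]
tool_rot: [3.142, 0.0, -3.142]
contact_force: [-1.0, -0.3, -0.5]
opening: 0.0643
grip_force: 0.0
```

Call:
arm_command --fingers '[-1, -1, -1, -1, -1, -1, -1]' --travel '[[0, 0, -0.015], [0, 0, -0.04], [0, 0, -0.065], [0, 0, -0.08], [-0.015, 0.025, -0.08], [-0.03, 0.05, -0.08], [-0.03, 0.05, -0.08]]' --dr '[[0, 0, 0], [0, 0, 0], [0, 0, 0], [0, 0, 0], [0, 0, 0], [0, 0, 0], [0, 0, 0]]'

```text
time: 18.05
tool_pos: [0.4602, -0.1499, 0.1891]
tool_rot: [3.14, 0.002, -3.139]
contact_force: [-0.8, 0.1, -0.2]
opening: 0.0919
grip_force: 0.0
```

```bash
python3 w.py w9
python3 - <<'E'
from meas import *
c,s=pickle.load(open("w9.pkl","rb"))
for r in rings(c,.12,(100,60,300,240)):print(r)
for r in rings(c,.0,(2,2,3,3)):print(r)
E
```

```text
[ 0.4592 -0.1513  0.1888] [ 3.1413e+00  3.0000e-04 -3.1384e+00] cam [ 0.3875 -0.1512  0.3467] 341.90397365739386 [[-0.0, 1.0, 0.0], [0.96, 0.0, 0.27], [0.27, 0.0, -0.96]]
('outer', [242.0, 166.0], [0.4291, -0.2029, 0.0382], 'ell', [0.429, -0.2031], [0.0366, 0.0372])
('hole', [241.0, 167.0], [0.43, -0.2048, 0.0125], 'ell', [0.4298, -0.2046], [0.0114, 0.0116])
('hole', [242.0, 167.0], [0.4288, -0.2031, 0.0207], 'ell', [0.4288, -0.2029], [0.0181, 0.0184])
```

View pics/w9.png

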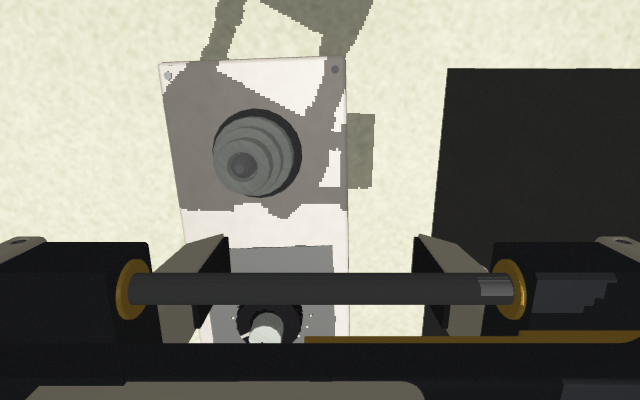

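The wrist view shows all three rings stacked on the spindle in the right order (about (255,153)), with the small ring's top at the expected 0.120 m height. The knobs are at (268,325), partly hidden. Next I'll move above the knob and measure it.

Call:
arm_command --fingers '[-1, -1, -1, -1, -1, -1]' --travel '[[-0.03, -0.012, 0], [-0.06, -0.024, 0.005], [-0.09, -0.036, 0.01], [-0.11, -0.044, 0.015], [-0.115, -0.046, 0.019], [-0.115, -0.046, 0.019]]' --dr '[[0, 0, 0], [0, 0, 0], [0, 0, 0], [0, 0, 0], [0, 0, 0], [0, 0, 0]]'

```text
time: 18.6
tool_pos: [0.5732, -0.1996, 0.1677]
tool_rot: [3.14, -0.003, 3.141]
contact_force: [-0.5, -0.1, -0.9]
opening: 0.0919
grip_force: 0.0
```

```bash
python3 w.py w10
python3 - <<'E'
from meas import *
c,s=pickle.load(open("w10.pkl","rb"));W=world(c)
for z in(.082,.083,.0845,.1035):
    for r in rings(c,z,(200,80,440,240),tol=.004):print(z,r)
a=cv2.resize(c["color"][80:260,200:440],None,fx=3.2,fy=3.2,interpolation=cv2.INTER_CUBIC);cv2.imwrite("pics/k10.png",a)
E
```

```text
[ 0.5725 -0.199   0.1685] [ 3.1403e+00 -2.8000e-03  3.1412e+00] cam [ 0.5013 -0.2007  0.3257] 341.90397365739386 [[0.0, 1.0, 0.0], [0.96, -0.0, 0.27], [0.27, 0.0, -0.96]]
0.082 ('outer', [324.0, 210.0], [0.5778, -0.1975, 0.0597], 'ell', [0.5767, -0.1975], [0.0521, 0.0556])
0.083 ('outer', [324.0, 210.0], [0.5779, -0.1977, 0.0593], 'ell', [0.5764, -0.1976], [0.0517, 0.0553])
0.0845 ('outer', [325.0, 210.0], [0.5767, -0.1977, 0.0585], 'ell', [0.5761, -0.1976], [0.0508, 0.0545])
0.1035 ('outer', [325.0, 220.0], [0.5779, -0.1978, 0.0285], 'ell', [0.5779, -0.1976], [0.0269, 0.0273])
```

View pics/k10.png

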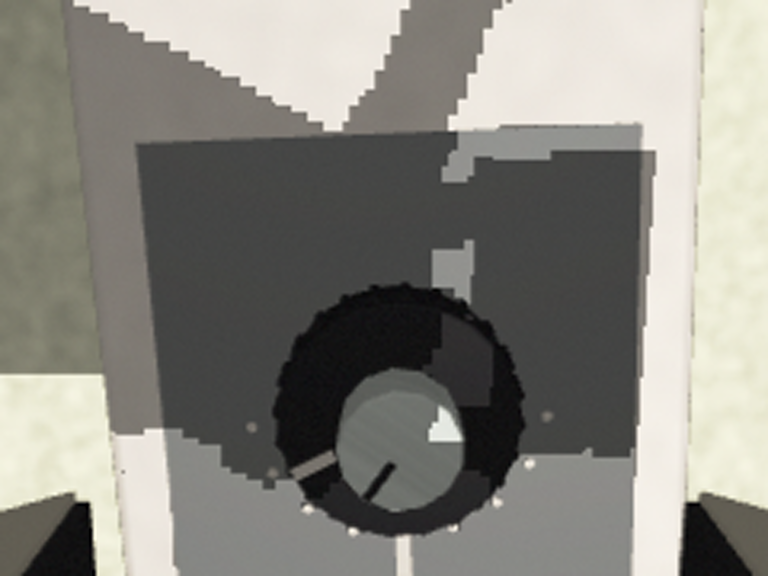

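The crop shows the outer knob's white line from (293,474) to (334,458) and the index line at (403,555). The fine knob's black line is at (378,482).

Run:
```python
from meas import *
c,s=pickle.load(open("w10.pkl","rb"))
o=cast(c,291.6,228.1,.083)[:2];i=cast(c,304.4,223.1,.083)[:2];x=cast(c,200+403/3.2,80+545/3.2,.061)[:2];k=np.array([.5779,-.1976])
A=lambda d:np.degrees(np.arctan2(d[1],d[0])).round(1)
print(o,i,x,"outer",A(o-k),np.hypot(*(o-k)),"inner",A(i-k),"line dir",A(o-i),"index",A(x-k))
```

```text
[ 0.59144663 -0.22218212] [ 0.58746727 -0.21247295] [ 0.61946492 -0.19581054] outer -61.1 0.028067627464914417 inner -57.2 line dir -67.7 index 2.5
```

Call:
arm_command --fingers '[-1, -1, -1, -1, -1, -1, -1, -1]' --travel '[[-0.005, 0.0015, 0], [-0.005, 0.0015, 0], [-0.005, 0.0015, 0], [-0.005, 0.0015, 0], [-0.005, 0.0015, 0], [-0.005, 0.0015, 0.01], [-0.005, 0.0015, 0.02], [-0.005, 0.0015, 0.03]]' --dr '[[0, 0, 7], [0, 0, 14], [0, 0, 21], [0, 0, 28], [0, 0, 35], [0, 0, 42], [0, 0, 49], [0, 0, 56]]'

```text
time: 19.32
tool_pos: [0.5772, -0.1971, 0.1404]
tool_rot: [3.142, 0.0, 2.158]
contact_force: [0.3, -1.4, -0.1]
opening: 0.0914
grip_force: 0.0
```

Call:
arm_command --fingers '[-1, -1, -1, -1, -1]' --travel '[[0, 0, 0.005], [0, 0, 0.015], [0, 0, 0.02], [0, 0, 0.02], [0, 0, 0.02]]' --dr '[[0, 0, 6], [0, 0, 10], [0, 0, 10], [0, 0, 10], [0, 0, 10]]'

```text
time: 19.73
tool_pos: [0.5779, -0.1972, 0.1202]
tool_rot: [-3.141, -0.0, 1.992]
contact_force: [0.5, -0.5, -0.8]
opening: 0.0917
grip_force: 0.0
```

```bash
python3 w.py w11
python3 - <<'E'
from meas import *
c,s=pickle.load(open("w11.pkl","rb"))
for z in(.083,.1035):
    for r in rings(c,z,(180,80,460,330),tol=.004,amin=300):print(z,r)
p=proj(c,[.578,-.1976,.083]);print(p)
E
```

```text
[ 0.5783 -0.1974  0.1205] [3.1412e+00 4.0000e-04 1.9914e+00] cam [ 0.5486 -0.1318  0.2779] 341.90397365739386 [[0.91, 0.41, 0.0], [0.39, -0.88, 0.27], [0.11, -0.25, -0.96]]
0.083 ('outer', [320.0, 223.0], [0.5781, -0.1965, 0.0591], 'ell', [0.5782, -0.1967], [0.0569, 0.0575])
0.083 ('hole', [321.0, 235.0], [0.581, -0.2023, 0.037], 'ell', [0.5808, -0.2026], [0.031, 0.0366])
0.1035 ('outer', [321.0, 238.0], [0.5782, -0.1966, 0.0283], 'ell', [0.5782, -0.1967], [0.0267, 0.0276])
[320.12699969 227.13066057]
```

Call:
arm_command --fingers '[-1, -1, -1, -1, -1]' --travel '[[0, 0, 0.018], [0, 0, 0.036], [0, 0, 0.048], [0, 0, 0.052], [0, 0, 0.052]]' --dr '[[0, 0, 0], [0, 0, 0], [0, 0, 0], [0, 0, 0], [0, 0, 0]]'

```text
time: 20.2
tool_pos: [0.5781, -0.1971, 0.0673]
tool_rot: [-3.141, -0.001, 1.991]
contact_force: [-0.2, 1.0, 0.3]
opening: 0.0917
grip_force: 0.0
```

Call:
arm_command --fingers '[1, 1, 1, 1, 1, 1, 1, 1]' --travel '[[0, 0, 0], [0, 0, 0], [0, 0, 0], [0, 0, 0], [0, 0, 0], [0, 0, 0], [0, 0, 0], [0, 0, 0]]' --dr '[[0, 0, 0], [0, 0, 0], [0, 0, 0], [0, 0, 0], [0, 0, 0], [0, 0, 0], [0, 0, 0], [0, 0, 0]]' --squeeze 20

```text
time: 20.87
tool_pos: [0.5785, -0.1975, 0.0681]
tool_rot: [-3.141, 0.0, 1.99]
contact_force: [-1.7, -1.7, 3.1]
opening: 0.0573
grip_force: 20.0
```

Gripped (57 mm, 20 N). Now I'll turn the knob counter-clockwise by 63°.

Call:
arm_command --fingers '[1, 1, 1, 1, 1, 1, 1, 1]' --travel '[[0, 0, 0], [0, 0, 0], [0, 0, 0], [0, 0, 0], [0, 0, 0], [0, 0, 0], [0, 0, 0], [0, 0, 0]]' --dr '[[0, 0, -4], [0, 0, -8], [0, 0, -12], [0, 0, -16], [0, 0, -20], [0, 0, -24], [0, 0, -28], [0, 0, -32]]'

```text
time: 21.53
tool_pos: [0.5788, -0.1972, 0.0681]
tool_rot: [3.141, 0.0, 2.551]
contact_force: [-1.2, 1.0, 3.7]
opening: 0.0576
grip_force: 20.0
```

Call:
arm_command --fingers '[1, 1, 1, 1, 1, 1, 1, 1]' --travel '[[0, 0, 0], [0, 0, 0], [0, 0, 0], [0, 0, 0], [0, 0, 0], [0, 0, 0], [0, 0, 0], [0, 0, 0]]' --dr '[[0, 0, -5], [0, 0, -10], [0, 0, -15], [0, 0, -20], [0, 0, -25], [0, 0, -29], [0, 0, -31], [0, 0, -31]]'

```text
time: 22.2
tool_pos: [0.5789, -0.1968, 0.0681]
tool_rot: [3.141, 0.001, 3.091]
contact_force: [-0.3, 2.4, 3.6]
opening: 0.0571
grip_force: 20.0
```

Call:
arm_command --fingers '[-1, -1, -1, -1, -1, -1]' --travel '[[0, 0, 0], [0, 0, 0], [0, 0, 0], [0, 0, 0], [0, 0, 0], [0, 0, 0]]' --dr '[[0, 0, 0], [0, 0, 0], [0, 0, 0], [0, 0, 0], [0, 0, 0], [0, 0, 0]]'

```text
time: 22.7
tool_pos: [0.5785, -0.1974, 0.0676]
tool_rot: [3.142, -0.0, 3.089]
contact_force: [0.4, -0.0, 0.2]
opening: 0.0901
grip_force: 0.0
```

Call:
arm_command --fingers '[-1, -1, -1, -1, -1, -1, -1]' --travel '[[0, 0, -0.015], [0, 0, -0.04], [0, 0, -0.07], [0, 0, -0.1], [0, 0, -0.11], [0, 0, -0.11], [0, 0, -0.11]]' --dr '[[0, 0, 0], [0, 0, 0], [0, 0, 0], [0, 0, 0], [0, 0, 0], [0, 0, 0], [0, 0, 0]]'

```text
time: 23.28
tool_pos: [0.5783, -0.1972, 0.1772]
tool_rot: [3.141, -0.0, 3.089]
contact_force: [-0.4, 0.7, -1.6]
opening: 0.0916
grip_force: 0.0
```

```bash
python3 w.py w12
python3 - <<'E'
from meas import *
c,s=pickle.load(open("w12.pkl","rb"))
a=cv2.resize(c["color"][100:280,200:440],None,fx=3.2,fy=3.2,interpolation=cv2.INTER_CUBIC);cv2.imwrite("pics/k12.png",a)
for z in(.083,.1035):
    for r in rings(c,z,(180,80,460,240),tol=.004,amin=300):print(z,r)
E
```

```text
[ 0.5778 -0.197   0.1761] [ 3.1405e+00 -2.3000e-03  3.0892e+00] cam [ 0.5061 -0.1944  0.335 ] 341.90397365739386 [[0.05, 1.0, 0.0], [0.96, -0.05, 0.27], [0.27, -0.01, -0.96]]
0.083 ('outer', [321.0, 198.0], [0.5777, -0.1975, 0.0594], 'ell', [0.578, -0.1975], [0.057, 0.0573])
0.083 ('hole', [321.0, 206.0], [0.5829, -0.1972, 0.0354], 'ell', [0.5829, -0.1977], [0.0306, 0.0345])
0.1035 ('outer', [321.0, 208.0], [0.578, -0.1977, 0.0282], 'ell', [0.5779, -0.1975], [0.0268, 0.0273])
```

View pics/k12.png

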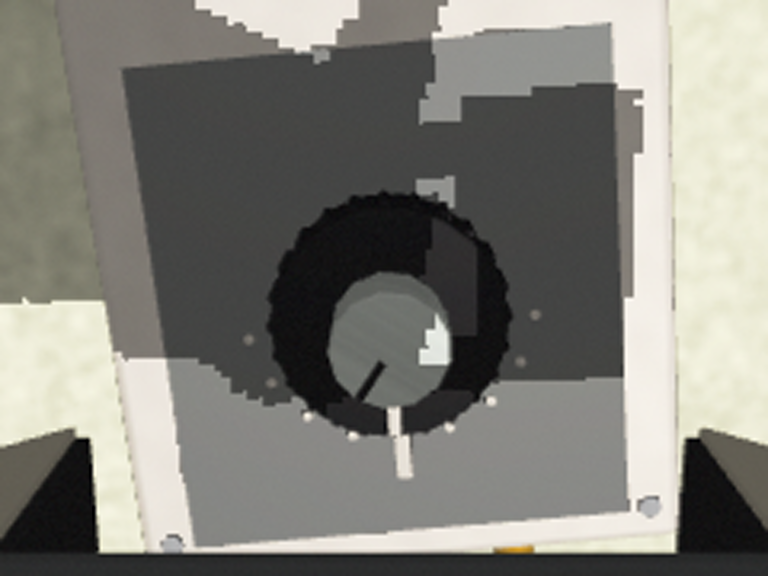

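The crop shows the outer knob's white line at (395,420), running straight into the index line at (403,458). The fine knob's black line is unchanged at (370,382), and the gripper is clear. I'll do a last check of the stack from the side camera, then hand in.

Run:
```python
from cell import *
from meas import *
c=read_camera("side");W=world(c)
n={z:int(((np.abs(W[...,2]-z)<.003)&(np.hypot(W[...,0]-.4285,W[...,1]+.203)<.04)).sum()) for z in(.066,.084,.102,.12)}
for z,r in((.084,.031),(.102,.025),(.12,.019)):
    m=(np.abs(W[...,2]-z)<.002)&(np.hypot(W[...,0]-.4285,W[...,1]+.203)<.045)
    (x,y),q=cv2.minEnclosingCircle(W[m][:,:2].astype(np.float32));print(z,m.sum(),round(x,4),round(y,4),round(q,4))
ok=n[.12]>10;s=observe();print(n,s["grip_force"],s["opening"])
if ok: print(hand_in())
```

```text
0.084 325 0.4259 -0.2026 0.0308
0.102 279 0.4266 -0.2032 0.0248
0.12 386 0.4271 -0.2026 0.0189
{0.066: 416, 0.084: 362, 0.102: 324, 0.12: 426} 0.0 0.09181577332613094
the job is handed in; nothing more can be done
None
```

I handed the job in at about 23 s of the 72 s allowed; no pass/fail result came back. My last camera checks showed the rings stacked large, medium, small on the spindle, the coarse knob's line on the index line, the fine knob's mark unmoved, and the gripper open and clear; I didn't re-check the bystanders.

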